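# Sort the leatherworking bench: irons, rings and slicker

### The job

Clear up the leather bench by putting each loose piece where its kind belongs: the two steel stitching irons lying flat next to each other on the floor of the rectangular wooden tray, the two steel rings on the upright post with the big one flat at the bottom and the small one flat on top of it, and the wooden edge slicker standing upright in the round wooden cup. Leave the wax block and the little steel anvil where they are.

Things in the scene. Friction and masses are not known exactly. Their poses are not given: they have to be found in the camera images.
- ring_big: Bigger flat steel ring: outer diameter 56, hole 32, thickness 8 mm, about 95 g. Origin: centre of its underside; z is its axis (up). Can be gripped from above across its outside. It lies on the green cutting mat, whose top is 3 mm above the bench.
- ring_small: Smaller flat steel ring: outer diameter 40, hole 26, thickness 8 mm, about 45 g. Origin: centre of its underside; z is its axis (up). Can be gripped from above across its outside. It lies on the green cutting mat, whose top is 3 mm above the bench.
- iron_wide: Stitching iron with four teeth, all steel, lying flat along its own x axis, 110 mm long (x -55 to +55). Shank 12 x 12 mm square from x = -55 to +23, then a head 24 mm wide and 12 mm high to x = +37, then four prongs 8 mm high. Origin: underside, mid-length; z up. Grip across y on the shank near x = 0. About 90 g. It lies on the green cutting mat, whose top is 3 mm above the bench.
- iron_narrow: Stitching iron with two teeth, all steel, as the wide one (110 mm long along x, shank 12 x 12 mm square from x = -55 to +23) but the head is only 14 mm wide, with two prongs. Origin: underside, mid-length; z up. Grip across y on the shank near x = 0. About 90 g. It lies on the green cutting mat, whose top is 3 mm above the bench.
- slicker: Edge slicker of pale turned wood, a grooved little post standing upright, 52 mm tall. Foot 30 mm in diameter with one groove up to 16 mm, a neck at 20 mm, and a plain round grip 26 mm in diameter from 24 to 49 mm. Origin: centre of its underside; z up along its axis. About 30 g. It stands on the green cutting mat, whose top is 3 mm above the bench.
- tray: Rectangular open tray of brown wood, fixed to the mat. Outside 126 (x) x 150 (y) mm, 16 mm high; walls and floor 5 mm thick, so inside 116 x 140 mm with the floor 5 mm above its underside. Origin: centre of its underside; long side along its y; z up.
- post: Ring post, fixed to the mat: a brown wooden base 70 x 70 x 8 mm with an upright steel pin 8 mm in diameter in its middle, whose top is 48 mm above the base's underside. Origin: centre of the underside; z up along the pin.
- cup: Shallow round cup of brown wood, fixed to the mat: outer diameter 72, inner diameter 60, 16 mm high, inner floor 5 mm above its underside. Origin: centre of its underside; z up.
- wax: Block of yellow beeswax, 34 (x) x 28 (y) x 22 mm high, lying loose among the pieces; not to be sorted. Origin: centre of its underside; z up.
- anvil: Small round dark steel setting anvil, 32 mm in diameter and 19 mm high, lying loose among the pieces; not to be sorted. Origin: centre of its underside; z up.
Not all that is in view belongs to the job. What is shaped like the cup but blue or turquoise is not meant.

How it is judged:
At the end, for the whole second after the job is handed in: Big ring on the post, flat on its base; small ring flat on the big one; both irons flat on the tray floor, not crossed; slicker upright on the cup floor. Tilt under 0.15 rad (irons 0.12), undersides within 3 mm of their support, all released and at rest (horizontal distance between ring_big and post below 0.015 m and angle between each of ring_big, ring_small, slicker's own z axis and vertical below 0.15 rad and z of ring_big in the frame of post between 0.005 and 0.011 m and horizontal distance between ring_small and post below 0.012 m and z of ring_small in the frame of post between 0.013 and 0.019 m and x of iron_wide in the frame of tray between -0.058 and 0.058 m and y of iron_wide in the frame of tray between -0.07 and 0.07 m and z of iron_wide in the frame of tray between 0.002 and 0.009 m and angle between each of iron_wide, iron_narrow's own z axis and vertical below 0.12 rad and x of iron_narrow in the frame of tray between -0.058 and 0.058 m and y of iron_narrow in the frame of tray between -0.07 and 0.07 m and z of iron_narrow in the frame of tray between 0.002 and 0.009 m and horizontal distance between slicker and cup below 0.018 m and z of slicker in the frame of cup between 0.002 and 0.009 m and linear speed of each of ring_big, ring_small, iron_wide, iron_narrow, slicker below 0.03 m/s and angular speed of each of ring_big, ring_small, iron_wide, iron_narrow, slicker below 0.4 rad/s); the robot touches nothing.
It fails at once if the wax block or the anvil is pushed more than 30 mm or picked up (distance of any of wax, anvil from where it was at the start of the episode above 0.03 m).
It also fails if it takes over 128 s, if anything falls off the work surface, if the arm or the gripper's body presses on something with over 40 N, if the wrist force passes 120 N, or if a joint passes its speed limit or range.

### The arm

A 7-joint arm with a two-finger parallel gripper is mounted at the origin on the work surface. World frame = base frame: x ahead of the robot, y to its left, z up, the work surface at z = 0. Lengths are in m, angles in rad, forces in N, time in s.
With the tool pointing down it reaches from about 0.4 to 0.85 m from the base axis. Payload 4.5 kg.
Tool frame: the origin (TCP) lies midway between the tips of the shut fingers; the grasp point (between the pads) lies 19 mm behind it; z points along the fingers, y is the line along which they close (so a half turn about z gives the same grasp; the last joint's range is limited). The gripper opens to 88 mm and grips with 3 to 60 N. Pads are 18 mm wide; open, the fingers measure 123 mm over their backs; the gripper's body (75 mm by 187 mm) begins 45 mm behind the grasp point.
Start: joints at [1.384, 0.689, -0.195, 1.565, 0.157, 0.902, -0.215], TCP at [0.137, -0.61, 0.239] pointing down, gripper open.
Joint ranges: [-3.01, 3.01], [-0.46, 2.08], [-1.47, 1.51], [0.13, 2.56], [-1, 4.14], [0.04, 2.09], [-2.66, 2.66]. Speed limits (rad/s): [2.57, 2.57, 3.14, 3.14, 3.14, 3.14, 3.14].

### API

Orientations are given as a unit quaternion [x, y, z, w].
In Python, from cell import env, cams, workorder, nets gives the robot as it stands.
- The arm moves only by the tool servo_tool, never from a script. Its argument "moves" is a list of rows, each a list of 3 entries, a list of its own where there are three numbers: the shift along the world's x, y, z in m, then the turn, a rotation vector about the world's x, y, z in degrees, then the opening in per cent of the stroke, from 0 (shut) to 100 (fully open). In form: [[[tx, ty, tz], [wx, wy, wz], claw], ...]. A call has 1 to 5 rows; each row is the pose to reach, as a shift and turn from the pose commanded when the call began; what a row does not reach only later rows make up. A row lasts 1/8 s, in which the tool goes at most 62.5 mm and 10.7 degrees, less where a joint would pass 70% of its speed; a pose out of reach is approached as far as the arm can. A call with a gripper value outside its range is refused whole. The fingers move at their own pace and stop on an object; "force" is the grip in N (left out, the last holds). Time passes only in rows, so rows that repeat a pose let the fingers close. It gives the time, the measured TCP pose, the force, the opening and the grip force at its end, in the units of the state.
- env.get_state(): the state, without advancing time (a new reading comes with each control period).
- cams.camera(name): name is "scene" or "top"; returns the picture (480x640x3 uint8, blue, green, red); there is no depth.
- cams.camera_info(name): a dict with "fx", "fy", "cx", "cy" (pixels), "extrinsics" (4x4, takes a point from world to camera coordinates). Camera axes: x right, y down, z forward; pixel columns grow to the right and rows downward; lengths in m; the calibration is good to about 2 mm. A picture is of the moment at which its call begins. camera_info takes no time and is no camera call.
- workorder.job_done(): hands the job in; it is judged then, once.
Trained networks look in the newest picture that a camera, given by its name, has taken for a name from the list of things; names that differ only in an ending like _2 or _b are one class to them, and where a whole thing is asked for, a point or a joint stands for the part that bears it (a point fixed in the world has none). Each returns a list of dicts, best first, with "score" (0 to 1); they miss things now and then, are a little off and sometimes report something else, mostly with a low value. They report only what shows in the picture. A call takes as long as a camera call. They do not tell look-alikes from the thing itself.
- nets.look_for(thing, camera): "box" ([centre column, centre row, width, height] in pixels, round what is visible of it).
- nets.outline_of(thing, camera): "region" (480x640 bool, what is visible of it) and "box" ([centre column, centre row, width, height] in pixels, round what is visible of it).
- nets.pinpoint(thing, camera): "pixel" ([column, row] in pixels: a listed point, or the origin of a listed thing).
The state is a dict: "t": time; "joint_positions": joint angles; "qd": joint speeds; "tau": joint torques, N m; "tool_pos": TCP position; "eef_rot": TCP orientation; "contact_force": force on the tool from outside, world axes, zero at the start; "ft_torque": the same for the moment, N m; "gripper_width": finger opening in m; "grip_force": force on a finger pad.
Only numpy, scipy, OpenCV 4.12 (cv2) and the standard library are available. Lean on these libraries where they do the work, as an engineer would, in place of code of your own. Each camera call takes 0.05 s, during which the arm holds its last target. There are 200 camera calls.

## Working session

There is one attempt and no reset: what is moved stays moved. The work goes in short steps, Python scripts to look and compute and a tool call to move; the robot and the scene stay as the last step left them, time stands still between calls to the robot, and variables do not carry over. Pictures are saved under pics/ and viewed, at most 14 in all, crops included, and the job is handed in when it is done.

Besides the shell and the picture viewer there is one more tool, called by a JSON object that holds its "method" and its "body", one argument or row to a line. servo_tool: Moves the arm, as the interface text tells. Its arguments: {"type":"object","properties":{"moves":{"type":"array"},"force":{"type":"number"}},"required":["moves"]}

```bash
ls; mkdir -p pics; cat > h.py <<'E'
import numpy as np, cv2
from cell import env, cams, workorder, nets
def ray(cam,px):
    i=cams.camera_info(cam); E=np.array(i["extrinsics"]); R,t=E[:3,:3],E[:3,3]
    d=R.T@np.array([(px[0]-i["cx"])/i["fx"],(px[1]-i["cy"])/i["fy"],1.0]); return -R.T@t,d
def at(cam,px,z):
    o,d=ray(cam,px); return o+d*(z-o[2])/d[2]
def proj(cam,p):
    i=cams.camera_info(cam); E=np.array(i["extrinsics"]); q=E[:3,:3]@np.array(p)+E[:3,3]
    return [i["fx"]*q[0]/q[2]+i["cx"],i["fy"]*q[1]/q[2]+i["cy"]]
E
python3 - <<'E'
from h import *
np.set_printoptions(precision=3,suppress=True)
for c in("top","scene"):
    cv2.imwrite(f"pics/{c}0.png",cams.camera(c)); print(c,at(c,(320,240),0),ray(c,(320,240))[0])
for n in "ring_big ring_small iron_wide iron_narrow slicker tray post cup wax anvil".split():
    for c in("top","scene"):
        r=nets.pinpoint(n,c)[:3]
        for x in r: print(n,c,round(x["score"],2),np.array(x["pixel"]),at(c,x["pixel"],0.003))
s=env.get_state(); print(s)
E
```

```text
pics
top [ 0.485 -0.121  0.   ] [ 0.198 -0.095  1.412]
scene [ 0.481 -0.165  0.   ] [0.918 0.684 0.744]
ring_big top 0.59 [322.9 244.6] [ 0.471 -0.128  0.003]
ring_big top 0.35 [211.4 183.6] [0.664 0.177 0.003]
ring_big scene 0.58 [333.4 242.8] [ 0.459 -0.139  0.003]
ring_big scene 0.37 [373.  356.4] [0.551 0.191 0.003]
ring_small top 0.71 [208.8 223.6] [0.548 0.186 0.003]
ring_small top 0.52 [209.4 183.7] [0.664 0.183 0.003]
ring_small scene 0.5 [311.9 370.8] [0.666 0.17  0.003]
iron_wide top 0.47 [225.7 254.3] [0.458 0.14  0.003]
iron_wide scene 0.86 [397.1 320. ] [0.461 0.134 0.003]
iron_wide scene 0.58 [283.  302.1] [ 0.644 -0.01   0.003]
iron_narrow top 0.74 [335.  175.3] [ 0.67  -0.173  0.003]
iron_narrow scene 0.79 [244.7 262. ] [ 0.671 -0.164  0.003]
slicker top 0.55 [279.8 260.1] [ 0.434 -0.007  0.003]
slicker scene 0.71 [365.5 270.4] [ 0.442 -0.021  0.003]
tray top 0.8 [279.  187.5] [ 0.642 -0.013  0.003]
tray scene 0.62 [281.4 300.1] [ 0.645 -0.017  0.003]
post top 0.83 [144.7 248.9] [0.486 0.363 0.003]
post scene 0.56 [456.  410.6] [0.487 0.349 0.003]
cup top 0.71 [464.3 
[... 328 characters left out ...]
03]
wax scene 0.68 [371.  355.6] [0.554 0.188 0.003]
anvil top 0.53 [282.7 258.2] [ 0.439 -0.015  0.003]
anvil top 0.45 [344.5 214.4] [ 0.554 -0.193  0.003]
anvil scene 0.45 [287.5 238.6] [ 0.55  -0.201  0.003]
{'t': 1.1, 'joint_positions': array([ 1.384,  0.689, -0.195,  1.565,  0.157,  0.902, -0.215]), 'qd': array([ 0.   ,  0.001, -0.   ,  0.001, -0.001,  0.002,  0.001]), 'tau': array([  0.   , -52.751,  -1.267, -15.375,  -0.052,  -0.001,   0.   ]), 'tool_pos': array([ 0.137, -0.61 ,  0.239]), 'eef_rot': array([0.994, 0.11 , 0.   , 0.   ]), 'contact_force': array([-0.464, -0.189, -0.067]), 'ft_torque': array([ 0.007, -0.017, -0.01 ]), 'grip_force': 0.0, 'gripper_width': 0.0881642140596242}
```

View pics/top0.png

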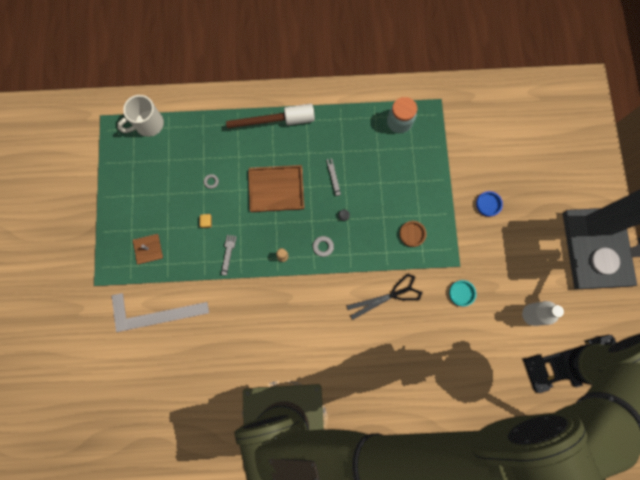

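View pics/scene0.png

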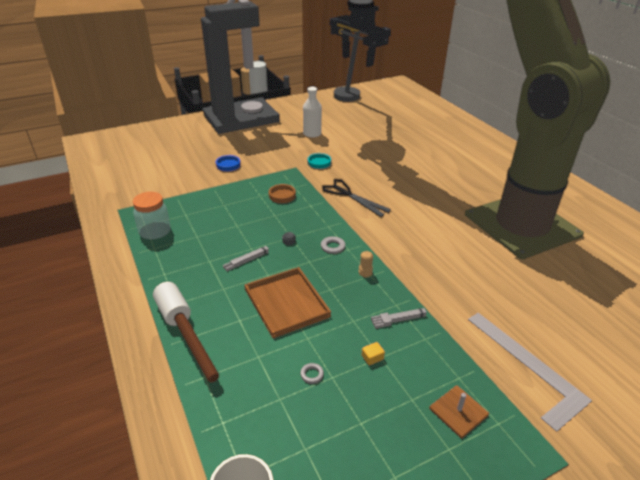

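Cup look-alikes in top: brown (413,234), teal (462,293) and blue (488,204). The brown one fits, since the cup is brown wood and fixed to the mat. Rings: (323,246) looks bigger than (211,181). Irons: (229,255) has the wide head and (334,177) the narrow one. I'll confirm these in a crop while fitting poses.

```bash
cat > fit.py <<'E'
from h import *
from scipy.optimize import least_squares
np.set_printoptions(precision=4,suppress=True)
def circ(r,z0,z1):
    a=np.linspace(0,2*np.pi,24,endpoint=False); return np.array([[r*np.cos(t),r*np.sin(t),z] for t in a for z in(z0,z1)])
def box(x0,x1,w,z0,z1): return np.array([[x,y,z] for x in(x0,x1) for y in(-w/2,w/2) for z in(z0,z1)])
M=dict(ring_big=circ(.028,0,.008),ring_small=circ(.02,0,.008),
 iron_wide=np.vstack([box(-.055,.023,.012,0,.012),box(.023,.037,.024,0,.012),box(.037,.055,.022,0,.008)]),
 iron_narrow=np.vstack([box(-.055,.023,.012,0,.012),box(.023,.037,.014,0,.012),box(.037,.055,.012,0,.008)]),
 slicker=np.vstack([circ(.015,0,.016),circ(.013,.024,.052)]),tray=box(-.063,.063,.15,0,.016),
 post=np.vstack([box(-.035,.035,.07,0,.008),circ(.004,.008,.048)]),cup=circ(.036,0,.016),
 wax=box(-.017,.017,.028,0,.022),anvil=circ(.016,0,.019))
def feat(pts):
    h=cv2.convexHull(np.float32(pts*16)); m=cv2.moments(h); A=m["m00"]
    return np.array([m["m10"]/A/16,m["m01"]/A/16])*1.0,np.array([m["mu20"],m["mu02"],m["mu11"]])/A/256
def measure(n,g,z=.003,yaw=None,cs=("top","scene"),tol=.03):
    obs={}
    for c in cs:
        best=None
        for o in nets.outline_of(n,c):
            b=o["box"]; 
            if np.linalg.norm(at(c,b[:2],z)[:2]-g[:2])<tol: best=o;break
        if best is None: continue
        pts=np.argwhere(best["region"])[:,::-1].astype(float); pts=np.vstack([pts+d for d in([-.5,-.5],[.5,.5],[-.5,.5],[.5,-.5])])
        obs[c]=(feat(pts),round(best["score"],2))
    def res(p):
        a=p[2] if len(p)>2 else 0; R=np.array([[np.cos(a),-np.sin(a),0],[np.sin(a),np.cos(a),0],[0,0,1]])
        P=M[n]@R.T+[p[0],p[1],z]; out=[]
        for c,(f,_) in obs.items():
            q=feat(np.array([proj(c,x) for x in P])); out+=list(q[0]-f[0])
            if len(p)>2: out+=list((q[1]-f[1])/max(f[1][:2])**.5*.5)
        return np.array(out)
    if not obs: return None
    best=None
    for y0 in ([None] if yaw is None else yaw):
        r=least_squares(res,list(g[:2])+([] if y0 is None else [y0]),x_scale=[.01,.01]+([] if y0 is None else [.1]),diff_step=1e-4)
        if best is None or r.cost<best.cost: best=r
    return best.x,best.cost,{c:o[1] for c,o in obs.items()},best.fun
E
python3 - <<'E'
from fit import *
im=cams.camera("top"); cams.camera("scene")
cv2.imwrite("pics/crop1.png",cv2.resize(im[160:310,190:510],None,fx=2.5,fy=2.5,interpolation=cv2.INTER_CUBIC))
G=dict(ring_big=(.471,-.128),ring_small=(.666,.177),iron_wide=(.458,.137),iron_narrow=(.67,-.17),slicker=(.438,-.014),tray=(.643,-.015),post=(.486,.355),cup=(.487,-.38),wax=(.553,.188),anvil=(.553,-.197))
for n,g in G.items():
    yaw={"iron_wide":[0.2,-.2],"iron_narrow":[0.2,2.9],"tray":[0.05],"post":[.1]}.get(n)
    try:r=measure(n,np.array(g),.003,yaw); print(n,r and r[:3], r and r[3][[0,1]],r and np.degrees(r[0][2:]))
    except Exception as e: print(n,e)
E
```

```text
ring_big (array([ 0.4658, -0.1286]), np.float64(0.1857880533007325), {'top': 0.54, 'scene': 0.54}) [ 0.3606 -0.231 ] []
ring_small (array([0.6698, 0.1774]), np.float64(0.41072800048333), {'top': 0.51, 'scene': 0.81}) [ 0.6179 -0.4298] []
iron_wide time passes only in moves, steps and waits
iron_narrow time passes only in moves, steps and waits
slicker time passes only in moves, steps and waits
tray (array([ 0.6375, -0.0057,  0.0004]), np.float64(0.49284424923778547), {'top': 0.84, 'scene': 0.98}) [ 0.4292 -0.6045] [0.0201]
post time passes only in moves, steps and waits
cup (array([ 0.4872, -0.376 ]), np.float64(0.5765154349865881), {'top': 0.8, 'scene': 0.78}) [ 0.4913 -0.52  ] []
wax (array([0.5538, 0.1927]), np.float64(0.33662032501694267), {'top': 0.55, 'scene': 0.91}) [ 0.5209 -0.4402] []
anvil (array([ 0.5502, -0.1887]), np.float64(0.9883107667657746), {'top': 0.61, 'scene': 0.71}) [ 0.148  -1.0642] []
```

View pics/crop1.png

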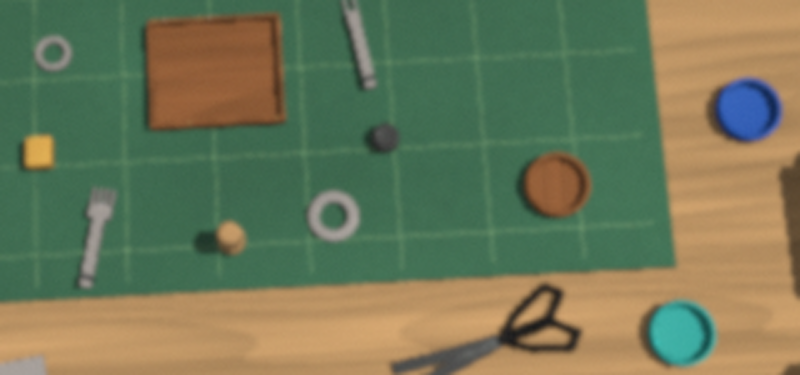

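The crop confirms it: brown cup at top (413,234), big ring (323,246), small ring (211,181), four-tooth iron (229,255) with its teeth toward +x, and two-tooth iron (334,177). Next I'll find out why some of the fits failed.

```bash
python3 - <<'E' 2>&1 | tail -12
from fit import *
measure("slicker",np.array((.438,-.014)))
E
```

```text
return np.atleast_1d(self.fun(x))
                         ~~~~~~~~^^^
    return self.f(x, *self.args, **self.kwargs)
           ~~~~~~^^^^^^^^^^^^^^^^^^^^^^^^^^^^^^
  File "fit.py", line 30, in res
    q=feat(np.array([proj(c,x) for x in P])); out+=list(q[0]-f[0])
                     ~~~~^^^^^
  File "h.py", line 9, in proj
    i=cams.camera_info(cam); E=np.array(i["extrinsics"]); q=E[:3,:3]@np.array(p)+E[:3,3]
ValueError: time passes only in moves, steps and waits
```

```bash
sed -i 's/cams.camera_info(cam)/INFO(cam)/; 2a import functools\nINFO=functools.cache(lambda c: cams.camera_info(c))' h.py
python3 - <<'E'
from fit import *
G=dict(iron_wide=(.458,.137),iron_narrow=(.67,-.17),slicker=(.438,-.014),post=(.486,.355))
for n,g in G.items():
    yaw={"iron_wide":[0.2,-.2],"iron_narrow":[0.2,2.9],"tray":[0.05],"post":[.1]}.get(n)
    r=measure(n,np.array(g),.003,yaw); print(n,r and r[:3], r and r[3],r and np.degrees(r[0][2:]))
s=env.get_state();print(s["t"],s["tool_pos"])
E
```

```text
iron_wide (array([ 0.4548,  0.134 , -0.2139]), np.float64(0.8173858803673947), {'top': 0.57, 'scene': 0.9}) [ 0.5576 -0.4323  0.065   0.8466 -0.2863  0.4492  0.2656 -0.2432 -0.0391
  0.0329] [-12.257]
iron_narrow (array([ 0.66  , -0.1699,  3.3712]), np.float64(3.08764587606752), {'top': 0.43, 'scene': 0.91}) [ 0.5567 -1.3025  0.2718  1.4706  0.8001  1.0705  0.1974  0.1746  0.1373
 -0.2408] [193.1545]
slicker (array([ 0.4455, -0.0155]), np.float64(0.27451727663889225), {'top': 0.49, 'scene': 0.77}) [ 0.3853 -0.4254  0.434   0.1768] []
post (array([0.4841, 0.3527, 0.0814]), np.float64(0.07014362201291618), {'top': 0.64, 'scene': 0.87}) [ 0.1212 -0.0438  0.0812  0.0456 -0.0788  0.0565  0.061  -0.0974 -0.3021
  0.0334] [4.6626]
2.7 [ 0.1369 -0.6098  0.2387]
```

Poses agree to a few mm. I'll start with the big ring.

{"method": "servo_tool", "body": {
  "moves": [
    [[0.17, 0.25, -0.03], [0, 0, 0], 100],
    [[0.17, 0.25, -0.06], [0, 0, 0], 100],
    [[0.17, 0.25, -0.06], [0, 0, 0], 100],
    [[0.17, 0.25, -0.06], [0, 0, 0], 100],
    [[0.17, 0.25, -0.06], [0, 0, 0], 100]
  ],
  "force": 20
}}

```text
t: 3.32
tool_pos: [0.3082, -0.3583, 0.1787]
eef_rot: [0.994, 0.11, 0.001, 0.0]
contact_force: [0.9, -0.3, 0.4]
gripper_width: 0.0881
grip_force: 0.0
```

{"method": "servo_tool", "body": {
  "moves": [
    [[0.159, 0.231, -0.08], [0, 0, -12.6], 100],
    [[0.159, 0.231, -0.08], [0, 0, -12.6], 100],
    [[0.159, 0.231, -0.08], [0, 0, -12.6], 100],
    [[0.159, 0.231, -0.08], [0, 0, -12.6], 100],
    [[0.159, 0.231, -0.08], [0, 0, -12.6], 100]
  ]
}}

```text
t: 3.95
tool_pos: [0.4679, -0.1257, 0.0981]
eef_rot: [1.0, 0.002, 0.001, -0.0]
contact_force: [-0.1, -0.7, 0.2]
gripper_width: 0.088
grip_force: 0.0
```

{"method": "servo_tool", "body": {
  "moves": [
    [[0, 0, -0.04], [0, 0, 0], 100],
    [[0, 0, -0.07], [0, 0, 0], 100],
    [[0, 0, -0.085], [0, 0, 0], 100],
    [[0, 0, -0.094], [0, 0, 0], 100],
    [[0, 0, -0.094], [0, 0, 0], 100]
  ]
}}

```text
t: 4.58
tool_pos: [0.466, -0.129, 0.0048]
eef_rot: [1.0, 0.0, 0.0, 0.0]
contact_force: [0.7, -0.6, -0.1]
gripper_width: 0.0883
grip_force: 0.0
```

{"method": "servo_tool", "body": {
  "moves": [
    [[0, 0, 0], [0, 0, 0], 40],
    [[0, 0, 0], [0, 0, 0], 40],
    [[0, 0, 0], [0, 0, 0], 40],
    [[0, 0, 0], [0, 0, 0], 40],
    [[0, 0, 0], [0, 0, 0], 40]
  ]
}}

```text
t: 5.2
tool_pos: [0.4661, -0.1287, 0.0051]
eef_rot: [1.0, 0.001, 0.0, 0.0]
contact_force: [0.0, 0.0, 5.1]
gripper_width: 0.0549
grip_force: 20.0
```

```bash
python3 -c "
from h import *
s=env.get_state();print(s['tool_pos'],s['joint_positions'])"
```

```text
[ 0.46611817 -0.12873605  0.00505968] [ 0.17140172  0.94908851  0.00451563  2.12524093 -0.05622079  0.0668274
 -1.33948895]
```

{"method": "servo_tool", "body": {
  "moves": [
    [[0, 0, 0.05], [0, 0, 0], 40],
    [[0, 0, 0.1], [0, 0, 0], 40],
    [[0.02, 0.05, 0.1], [0, 0, 0], 40],
    [[0.03, 0.11, 0.1], [0, 0, 0], 40],
    [[0.04, 0.17, 0.1], [0, 0, 0], 40]
  ]
}}

```text
t: 5.82
tool_pos: [0.5061, 0.0426, 0.1047]
eef_rot: [1.0, -0.0, 0.0, 0.0]
contact_force: [1.1, 0.1, -1.3]
gripper_width: 0.0548
grip_force: 20.0
```

{"method": "servo_tool", "body": {
  "moves": [
    [[0.0, 0.06, 0], [0, 0, 0], 40],
    [[0.0, 0.12, 0], [0, 0, 0], 40],
    [[0, 0.18, 0], [0, 0, 0], 40],
    [[-0.01, 0.24, 0], [0, 0, 0], 40],
    [[-0.018, 0.26, 0], [0, 0, 0], 40]
  ]
}}

```text
t: 6.45
tool_pos: [0.4859, 0.3068, 0.1041]
eef_rot: [1.0, 0.004, -0.001, -0.001]
contact_force: [0.9, -1.0, -0.0]
gripper_width: 0.0548
grip_force: 20.0
```

```bash
python3 -c "
from h import *
s=env.get_state();print(s['tool_pos'],s['joint_positions'],s['gripper_width'])
a=cams.camera('scene')
p=[int(v) for v in proj('scene',s['tool_pos'])];print(p)
b=a[p[1]-75:p[1]+110,p[0]-125:p[0]+125]
cv2.imwrite('pics/c2.png',cv2.resize(b,None,fx=3,fy=3,interpolation=cv2.INTER_CUBIC))"
```

```text
[0.48585956 0.30679619 0.10408508] [-0.74554103  0.82503794  0.17994507  1.84085769 -0.28383701  0.50003656
 -1.93538436] 0.054826023868438156
[450, 352]
```

View pics/c2.png

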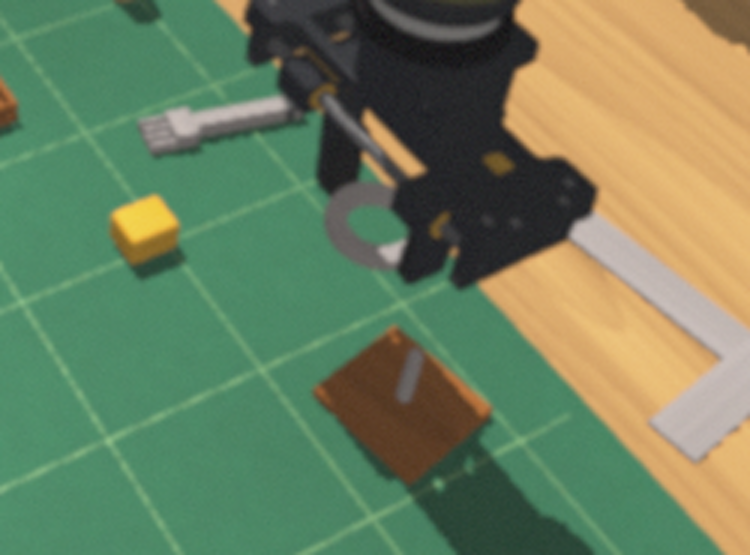

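The big ring is held flat and centred in the hand (crop 380,228). The pin is ahead of it at (410,375). Lowering it over the pin.

{"method": "servo_tool", "body": {
  "moves": [
    [[-0.004, 0.052, 0], [0, 0, 0], 40],
    [[-0.004, 0.052, 0], [0, 0, 0], 40],
    [[-0.004, 0.052, -0.04], [0, 0, 0], 40],
    [[-0.004, 0.052, -0.075], [0, 0, 0], 40],
    [[-0.004, 0.052, -0.091], [0, 0, 0], 40]
  ]
}}

```text
t: 7.12
tool_pos: [0.4832, 0.3504, 0.012]
eef_rot: [1.0, -0.0, -0.001, 0.002]
contact_force: [-3.3, -5.3, 29.7]
gripper_width: 0.0546
grip_force: 20.0
```

{"method": "servo_tool", "body": {
  "moves": [
    [[0, 0, 0], [0, 0, 0], 40],
    [[0, 0, 0], [0, 0, 0], 80],
    [[0, 0, 0], [0, 0, 0], 80],
    [[0, 0, 0.04], [0, 0, 0], 80],
    [[0, 0, 0.1], [0, 0, 0], 80]
  ]
}}

```text
t: 7.75
tool_pos: [0.483, 0.3525, 0.1139]
eef_rot: [1.0, 0.0, -0.001, 0.001]
contact_force: [0.9, 0.8, 1.2]
gripper_width: 0.0706
grip_force: 0.0
```

{"method": "servo_tool", "body": {
  "moves": [
    [[0.186, -0.176, 0], [0, 0, 0], 80],
    [[0.186, -0.176, 0], [0, 0, 0], 80],
    [[0.186, -0.176, 0], [0, 0, 0], 80],
    [[0.186, -0.176, 0], [0, 0, 0], 80],
    [[0.186, -0.176, 0], [0, 0, 0], 80]
  ]
}}

```text
t: 8.38
tool_pos: [0.674, 0.1696, 0.1147]
eef_rot: [1.0, -0.004, 0.002, 0.002]
contact_force: [-0.7, -0.4, -0.7]
gripper_width: 0.0706
grip_force: 0.0
```

{"method": "servo_tool", "body": {
  "moves": [
    [[0, 0, -0.02], [0, 0, 0], 80],
    [[0, 0, -0.06], [0, 0, 0], 80],
    [[0, 0, -0.095], [0, 0, 0], 80],
    [[0, 0, -0.109], [0, 0, 0], 80],
    [[0, 0, -0.109], [0, 0, 0], 80]
  ]
}}

```text
t: 9.0
tool_pos: [0.6683, 0.1795, 0.0046]
eef_rot: [1.0, 0.002, -0.001, -0.001]
contact_force: [0.3, -0.1, 0.3]
gripper_width: 0.0708
grip_force: 0.0
```

{"method": "servo_tool", "body": {
  "moves": [
    [[0, 0, 0], [0, 0, 0], 25],
    [[0, 0, 0], [0, 0, 0], 25],
    [[0, 0, 0], [0, 0, 0], 25],
    [[0, 0, 0], [0, 0, 0], 25],
    [[0, 0, 0], [0, 0, 0], 25]
  ]
}}

```text
t: 9.62
tool_pos: [0.6699, 0.1774, 0.0048]
eef_rot: [1.0, 0.0, -0.0, -0.0]
contact_force: [-1.3, 0.8, 0.4]
gripper_width: 0.0385
grip_force: 20.0
```

```bash
python3 -c "
from h import *
s=env.get_state();print(s['tool_pos'],s['joint_positions'],s['gripper_width'])
a=cams.camera('scene')
p=[int(v) for v in proj('scene',[.5,.3,0])];print(p)
b=a[260:460,220:500]
cv2.imwrite('pics/c3.png',cv2.resize(b,None,fx=2.8,fy=2.8,interpolation=cv2.INTER_CUBIC))"
```

```text
[0.6698598  0.17735911 0.00477999] [-0.40008201  1.08437122  0.15189941  1.46728686 -0.23677303  0.60792135
 -1.70291391] 0.03846211015257178
[431, 392]
```

View pics/c3.png

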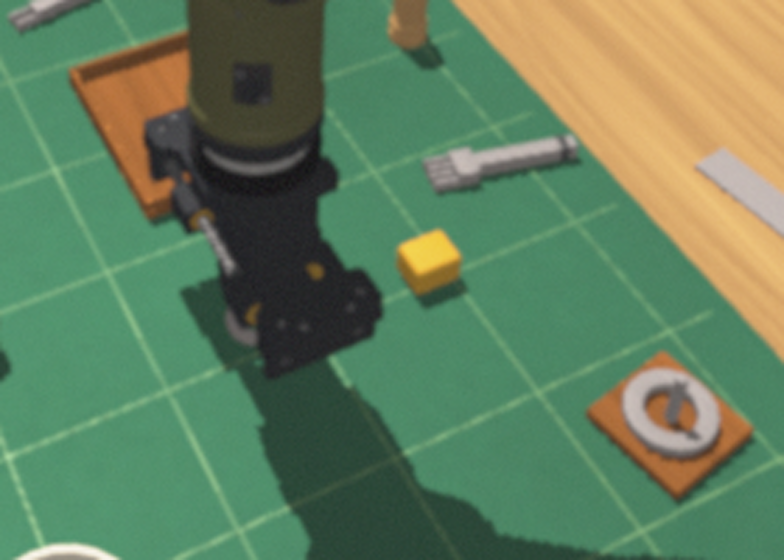

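The big ring lies flat on the post base, centred on the pin (crop 670,410). The small ring is gripped.

{"method": "servo_tool", "body": {
  "moves": [
    [[0, 0, 0.05], [0, 0, 0], 25],
    [[0, 0, 0.1], [0, 0, 0], 25],
    [[-0.186, 0.176, 0.1], [0, 0, 0], 25],
    [[-0.186, 0.176, 0.1], [0, 0, 0], 25],
    [[-0.186, 0.176, 0.1], [0, 0, 0], 25]
  ]
}}

```text
t: 10.3
tool_pos: [0.5325, 0.3072, 0.105]
eef_rot: [1.0, 0.0, 0.0, -0.0]
contact_force: [1.1, 0.4, -0.4]
gripper_width: 0.0388
grip_force: 20.0
```

{"method": "servo_tool", "body": {
  "moves": [
    [[-0.0, 0.0, 0], [0, 0, 0], 25],
    [[0, 0, 0], [0, 0, 0], 25],
    [[0, 0, 0], [0, 0, 0], 25],
    [[0, 0, 0], [0, 0, 0], 25],
    [[0, 0, 0], [0, 0, 0], 25]
  ]
}}

```text
t: 10.92
tool_pos: [0.5343, 0.3052, 0.1047]
eef_rot: [1.0, -0.0, 0.0, 0.0]
contact_force: [0.3, 1.4, -0.8]
gripper_width: 0.0393
grip_force: 20.0
```

{"method": "servo_tool", "body": {
  "moves": [
    [[-0.05, 0.048, 0], [0, 0, 0], 25],
    [[-0.05, 0.048, 0], [0, 0, 0], 25],
    [[-0.05, 0.048, 0], [0, 0, 0], 25],
    [[-0.05, 0.048, -0.04], [0, 0, 0], 25],
    [[-0.05, 0.048, -0.065], [0, 0, 0], 25]
  ]
}}

```text
t: 11.55
tool_pos: [0.4852, 0.352, 0.0387]
eef_rot: [1.0, -0.001, 0.0, 0.001]
contact_force: [-0.1, 0.3, -0.0]
gripper_width: 0.0388
grip_force: 20.0
```

{"method": "servo_tool", "body": {
  "moves": [
    [[0, 0, -0.01], [0, 0, 0], 25],
    [[0, 0, -0.0175], [0, 0, 0], 25],
    [[0, 0, -0.0175], [0, 0, 0], 25],
    [[0, 0, -0.0175], [0, 0, 0], 60],
    [[0, 0, -0.0175], [0, 0, 0], 60]
  ]
}}

```text
t: 12.18
tool_pos: [0.4841, 0.3544, 0.023]
eef_rot: [1.0, 0.001, 0.001, -0.0]
contact_force: [-0.2, -1.5, 0.5]
gripper_width: 0.0525
grip_force: 0.0
```

{"method": "servo_tool", "body": {
  "moves": [
    [[0, 0, 0], [0, 0, 0], 60],
    [[0, 0, 0.05], [0, 0, 0], 50],
    [[0, 0, 0.085], [0, 0, 0], 50],
    [[0, -0.06, 0.085], [0, 0, -10], 50],
    [[-0.01, -0.12, 0.085], [0, 0, -12], 50]
  ]
}}

```text
t: 12.8
tool_pos: [0.4748, 0.2332, 0.1081]
eef_rot: [0.995, -0.105, 0.002, -0.0]
contact_force: [0.6, -1.0, -0.8]
gripper_width: 0.0443
grip_force: 0.0
```

{"method": "servo_tool", "body": {
  "moves": [
    [[-0.014, -0.06, 0], [0, 0, 0], 50],
    [[-0.014, -0.1, 0], [0, 0, 0], 50],
    [[-0.014, -0.1, -0.05], [0, 0, 0], 50],
    [[-0.014, -0.1, -0.09], [0, 0, 0], 50],
    [[-0.014, -0.1, -0.1025], [0, 0, 0], 50]
  ]
}}

```text
t: 13.42
tool_pos: [0.4589, 0.1337, 0.0032]
eef_rot: [0.995, -0.104, -0.001, 0.0]
contact_force: [-0.6, -0.2, 49.8]
gripper_width: 0.0439
grip_force: 28.9
```

{"method": "servo_tool", "body": {
  "moves": [
    [[0, 0, 0], [0, 0, 0], 50],
    [[0, 0, 0], [0, 0, 0], 5],
    [[0, 0, 0], [0, 0, 0], 5],
    [[0, 0, 0], [0, 0, 0], 5],
    [[0, 0, 0], [0, 0, 0], 5]
  ],
  "force": 35
}}

```text
t: 14.05
tool_pos: [0.4599, 0.1341, 0.005]
eef_rot: [0.995, -0.104, 0.0, -0.0]
contact_force: [0.1, 0.3, 3.2]
gripper_width: 0.0113
grip_force: 35.0
```

```bash
python3 -c "
from h import *
s=env.get_state();print(s['tool_pos'],s['eef_rot'],s['joint_positions'],s['gripper_width'])
a=cams.camera('scene')
b=a[250:450,290:520]
cv2.imwrite('pics/c4.png',cv2.resize(b,None,fx=3,fy=3,interpolation=cv2.INTER_CUBIC))"
```

```text
[0.45985658 0.13405623 0.00504236] [ 9.94571215e-01 -1.04057923e-01  2.15023087e-04 -9.60391845e-06] [-0.39523114  0.94961775  0.02496226  2.13885607 -0.3637062   0.05657023
 -1.79682448] 0.011302533933528446
```

View pics/c4.png

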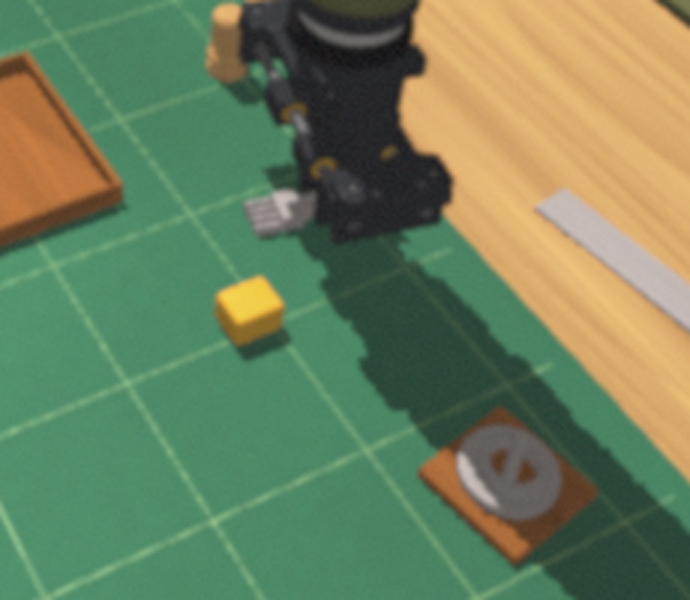

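Small ring is on the big one, both flat (crop 510,470). The wide iron is gripped. Lift it, turn it and carry it to the tray.

{"method": "servo_tool", "body": {
  "moves": [
    [[0, 0, 0.03], [0, 0, 0], 5],
    [[0.02, 0, 0.07], [0, 0, 8], 5],
    [[0.06, -0.02, 0.1], [0, 0, 18], 5],
    [[0.1, -0.05, 0.1], [0, 0, 28], 5],
    [[0.13, -0.07, 0.1], [0, 0, 38], 5]
  ]
}}

```text
t: 14.72
tool_pos: [0.5913, 0.0621, 0.1052]
eef_rot: [0.974, 0.227, 0.001, 0.001]
contact_force: [-0.2, -0.6, -1.6]
gripper_width: 0.0114
grip_force: 35.0
```

{"method": "servo_tool", "body": {
  "moves": [
    [[0.02, -0.02, 0], [0, 0, 10], 5],
    [[0.04, -0.04, 0], [0, 0, 20], 5],
    [[0.0715, -0.064, 0], [0, 0, 30], 5],
    [[0.0715, -0.064, 0], [0, 0, 40], 5],
    [[0.0715, -0.064, 0], [0, 0, 50], 5]
  ]
}}

```text
t: 15.35
tool_pos: [0.6607, -0.0008, 0.104]
eef_rot: [0.786, 0.618, -0.001, -0.0]
contact_force: [-0.0, -0.2, -0.3]
gripper_width: 0.0117
grip_force: 35.0
```

{"method": "servo_tool", "body": {
  "moves": [
    [[0, 0, 0], [0, 0, 10], 5],
    [[0, 0, 0], [0, 0, 14], 5],
    [[0, 0, 0], [0, 0, 14], 5],
    [[0, 0, 0], [0, 0, 14], 5],
    [[0, 0, 0], [0, 0, 14], 5]
  ]
}}

```text
t: 15.98
tool_pos: [0.6611, 0.0001, 0.1046]
eef_rot: [0.707, 0.707, -0.0, 0.0]
contact_force: [0.7, -0.5, -1.0]
gripper_width: 0.0112
grip_force: 35.0
```

```bash
python3 -c "
from h import *
s=env.get_state();print(s['tool_pos'],s['eef_rot'],s['joint_positions'],s['gripper_width'])
a=cams.camera('scene')
b=a[180:370,190:430]
cv2.imwrite('pics/c5.png',cv2.resize(b,None,fx=3,fy=3,interpolation=cv2.INTER_CUBIC))"
```

```text
[6.61081379e-01 9.16344126e-05 1.04632760e-01] [ 7.06936417e-01  7.07277088e-01 -1.51415839e-04  6.36844917e-06] [ 0.09950221  0.91413123 -0.32612939  1.54566204  0.38356034  0.74583975
 -0.39184455] 0.011249982588036332
```

View pics/c5.png

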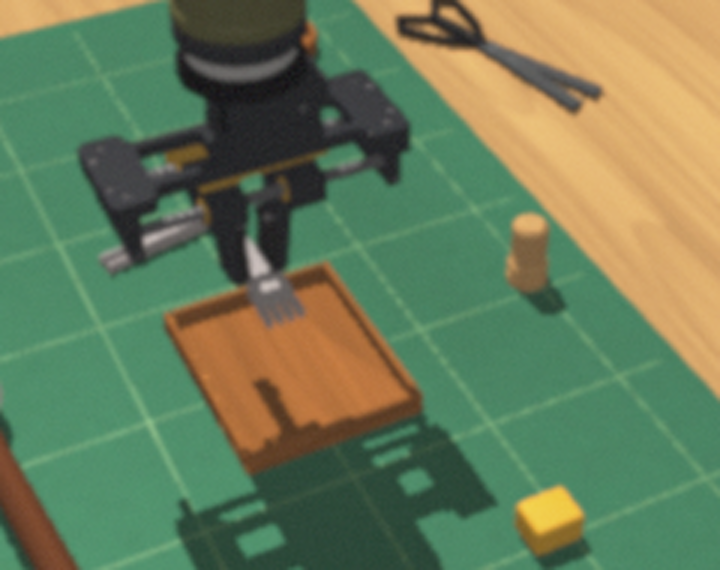

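The wide iron is held level over the tray with its head toward +y (crop 275,300). Lowering it gently.

{"method": "servo_tool", "body": {
  "moves": [
    [[0, 0, -0.04], [0, 0, 0], 5],
    [[0, 0, -0.07], [0, 0, 0], 5],
    [[0, 0, -0.083], [0, 0, 0], 5],
    [[0, 0, -0.09], [0, 0, 0], 5],
    [[0, 0, -0.0935], [0, 0, 0], 5]
  ]
}}

```text
t: 16.65
tool_pos: [0.6619, 0.0001, 0.0118]
eef_rot: [0.707, 0.707, 0.001, 0.0]
contact_force: [0.4, 0.1, -1.1]
gripper_width: 0.0115
grip_force: 35.0
```

{"method": "servo_tool", "body": {
  "moves": [
    [[0, 0, 0], [0, 0, 0], 5],
    [[0, 0, 0], [0, 0, 0], 24],
    [[0, 0, 0], [0, 0, 0], 24],
    [[0, 0, 0], [0, 0, 0], 24],
    [[0, 0, 0.03], [0, 0, 0], 24]
  ]
}}

```text
t: 17.27
tool_pos: [0.6593, -0.0002, 0.0396]
eef_rot: [0.707, 0.708, -0.002, -0.001]
contact_force: [0.0, 0.6, 0.8]
gripper_width: 0.0211
grip_force: 0.0
```

The wide iron is released. While the arm lifts, I'll refine the narrow iron's pose from the saved pictures, this time by colour.

{"method": "servo_tool", "body": {
  "moves": [
    [[0, 0, 0.03], [0, 0, 0], 24],
    [[0, 0, 0.065], [0, 0, -10], 50],
    [[0, -0.03, 0.065], [0, 0, -20], 50],
    [[0, -0.06, 0.065], [0, 0, -30], 50],
    [[0, -0.09, 0.065], [0, 0, -40], 50]
  ]
}}

```text
t: 17.9
tool_pos: [0.6612, -0.0908, 0.1066]
eef_rot: [0.907, 0.421, 0.0, 0.0]
contact_force: [0.7, -0.0, -0.9]
gripper_width: 0.044
grip_force: 0.0
```

```bash
python3 - <<'E'
from fit import *
for c,(x0,x1,y0,y1) in dict(top=(318,350,152,200),scene=(215,278,238,278)).items():
    im=cv2.imread(f"pics/{c}0.png"); hsv=cv2.cvtColor(im,cv2.COLOR_BGR2HSV)
    m=((hsv[...,1]<90)&(hsv[...,2]>80)).astype(np.uint8); k=np.zeros_like(m); k[y0:y1,x0:x1]=m[y0:y1,x0:x1]
    n,l,st,_=cv2.connectedComponentsWithStats(k); j=1+np.argmax(st[1:,4]); 
    pts=np.argwhere(l==j)[:,::-1].astype(np.float32); w=np.array([at(c,p,.012)[:2] for p in pts],np.float32)
    r=cv2.minAreaRect(w*1000); d,v=np.linalg.eigh(np.cov(w.T)); e=v[:,1]*np.sign(v[0,1]); s=(w-w.mean(0))@e; t=(w-w.mean(0))@v[:,0]
    print(c,len(pts),r,w.mean(0),np.degrees(np.arctan2(e[1],e[0])),s.min(),s.max())
    print([round(np.ptp(t[(s>=a)&(s<a+.012)])*1000) for a in np.arange(s.min(),s.max()-.01,.012)])
s=env.get_state();print(s['tool_pos'],s['eef_rot'])
E
```

```text
top 287 ((663.7536010742188, -170.18325805664062), (116.84996032714844, 23.712289810180664), 12.831130981445312) [ 0.6655 -0.1691] 10.781196518018248 -0.060561624364956344 0.0565958702971304
[17, 17, 21, 19, 19, 19, 20, 22, 24]
scene 418 ((663.3218383789062, -165.34243774414062), (121.98564147949219, 45.748409271240234), 17.891782760620117) [ 0.6674 -0.1685] 13.68914238377053 -0.06373034952192178 0.05732458660153708
[25, 32, 34, 47, 26, 26, 27, 29, 30, 28]
[ 0.6612 -0.0908  0.1066] [0.9073 0.4205 0.0002 0.0001]
```

{"method": "servo_tool", "body": {
  "moves": [
    [[0.006, -0.04, 0], [0, 0, -10], 50],
    [[0.006, -0.077, 0], [0, 0, -20], 50],
    [[0.006, -0.077, 0], [0, 0, -30], 50],
    [[0.006, -0.077, -0.03], [0, 0, -38], 50],
    [[0.006, -0.077, -0.06], [0, 0, -38], 50]
  ]
}}

```text
t: 18.52
tool_pos: [0.6677, -0.1668, 0.0461]
eef_rot: [0.995, 0.105, 0.001, 0.0]
contact_force: [-0.2, -0.0, -0.4]
gripper_width: 0.0441
grip_force: 0.0
```

{"method": "servo_tool", "body": {
  "moves": [
    [[0, 0, -0.02], [0, 0, 0], 50],
    [[0, 0, -0.033], [0, 0, 0], 50],
    [[0, 0, -0.0395], [0, 0, 0], 50],
    [[0, 0, -0.0405], [0, 0, 0], 50],
    [[0, 0, -0.0405], [0, 0, 0], 5]
  ]
}}

```text
t: 19.15
tool_pos: [0.6678, -0.1672, 0.0065]
eef_rot: [0.994, 0.105, 0.001, 0.0]
contact_force: [-0.1, 0.3, 0.8]
gripper_width: 0.0365
grip_force: 0.0
```

{"method": "servo_tool", "body": {
  "moves": [
    [[0, 0, 0], [0, 0, 0], 5],
    [[0, 0, 0], [0, 0, 0], 5],
    [[0, 0, 0], [0, 0, 0], 5],
    [[0, 0, 0], [0, 0, 0], 5]
  ]
}}

```text
t: 19.65
tool_pos: [0.6675, -0.1671, 0.0061]
eef_rot: [0.994, 0.105, 0.0, 0.0]
contact_force: [-0.9, 0.3, 3.0]
gripper_width: 0.0113
grip_force: 34.9
```

{"method": "servo_tool", "body": {
  "moves": [
    [[0, 0, 0.04], [0, 0, 0], 5],
    [[0, 0, 0.09], [0, 0, 10], 5],
    [[-0.02, 0.03, 0.1], [0, 0, 20], 5],
    [[-0.03, 0.06, 0.1], [0, 0, 30], 5],
    [[-0.04, 0.09, 0.1], [0, 0, 40], 5]
  ]
}}

```text
t: 20.27
tool_pos: [0.6266, -0.0761, 0.1058]
eef_rot: [0.897, 0.441, -0.0, -0.0]
contact_force: [-0.4, 0.4, -1.6]
gripper_width: 0.0114
grip_force: 34.9
```

{"method": "servo_tool", "body": {
  "moves": [
    [[-0.01, 0.03, 0], [0, 0, 10], 5],
    [[-0.014, 0.06, 0], [0, 0, 20], 5],
    [[-0.014, 0.075, 0], [0, 0, 30], 5],
    [[-0.014, 0.075, 0], [0, 0, 38], 5],
    [[-0.014, 0.075, 0], [0, 0, 38], 5]
  ]
}}

```text
t: 20.9
tool_pos: [0.6129, -0.0021, 0.1054]
eef_rot: [0.707, 0.707, -0.0, -0.0]
contact_force: [-0.2, -0.4, -1.3]
gripper_width: 0.0116
grip_force: 34.9
```

```bash
python3 -c "
from h import *
s=env.get_state();print(s['tool_pos'],s['eef_rot'],s['joint_positions'],s['gripper_width'])
a=cams.camera('scene')
b=a[180:370,190:430]
cv2.imwrite('pics/c6.png',cv2.resize(b,None,fx=3,fy=3,interpolation=cv2.INTER_CUBIC))"
```

```text
[ 0.61289003 -0.0021277   0.1053922 ] [ 7.07332473e-01  7.06880920e-01 -1.94129115e-04 -3.16888472e-04] [ 0.10691763  0.86175484 -0.32114651  1.70348641  0.40996675  0.64409046
 -0.44166067] 0.011560120318537046
```

View pics/c6.png

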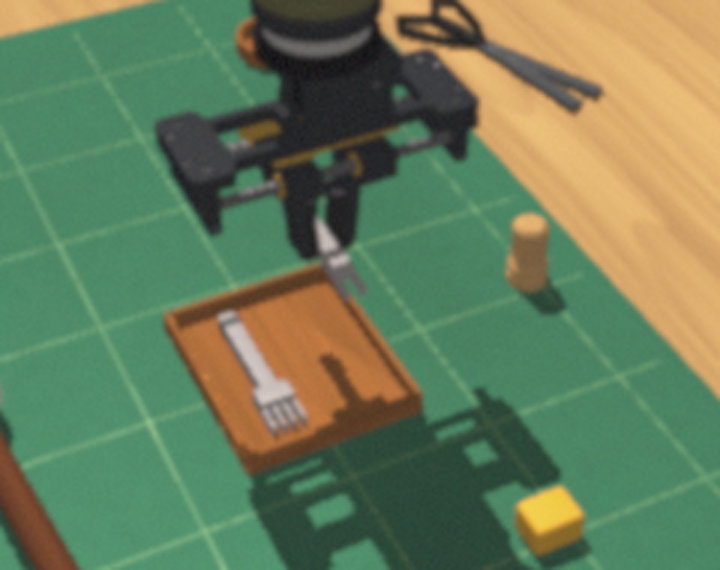

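The wide iron lies flat in the tray (crop 260,370), and the narrow one is held over the free half (crop 340,265). Lowering it.

{"method": "servo_tool", "body": {
  "moves": [
    [[0, 0, -0.04], [0, 0, 0], 5],
    [[0, 0, -0.07], [0, 0, 0], 5],
    [[0, 0, -0.083], [0, 0, 0], 5],
    [[0, 0, -0.09], [0, 0, 0], 5],
    [[0, 0, -0.0935], [0, 0, 0], 5]
  ]
}}

```text
t: 21.58
tool_pos: [0.6138, -0.0019, 0.0127]
eef_rot: [0.707, 0.707, 0.0, 0.0]
contact_force: [-0.4, -0.3, -0.0]
gripper_width: 0.0117
grip_force: 34.9
```

{"method": "servo_tool", "body": {
  "moves": [
    [[0, 0, 0], [0, 0, 0], 5],
    [[0, 0, 0], [0, 0, 0], 24],
    [[0, 0, 0], [0, 0, 0], 24],
    [[0, 0, 0], [0, 0, 0], 24],
    [[0, 0, 0.03], [0, 0, 0], 24]
  ]
}}

```text
t: 22.2
tool_pos: [0.6115, -0.0021, 0.0409]
eef_rot: [0.707, 0.708, -0.002, -0.001]
contact_force: [0.0, -0.4, 1.0]
gripper_width: 0.021
grip_force: 0.0
```

{"method": "servo_tool", "body": {
  "moves": [
    [[0, 0, 0.05], [0, 0, 0], 24],
    [[0, 0, 0.08], [0, 0, -10], 50],
    [[-0.05, 0, 0.08], [0, 0, -20], 70],
    [[-0.1, 0, 0.08], [0, 0, -30], 70],
    [[-0.13, -0.01, 0.08], [0, 0, -40], 70]
  ]
}}

```text
t: 22.82
tool_pos: [0.4806, -0.0114, 0.1227]
eef_rot: [0.907, 0.421, -0.001, -0.0]
contact_force: [0.6, -0.5, -0.6]
gripper_width: 0.0592
grip_force: 0.0
```

```bash
python3 -c "
from h import *
s=env.get_state();print(s['tool_pos'],s['eef_rot'],s['joint_positions'],s['gripper_width'])"
```

```text
[ 0.48060553 -0.01141932  0.12272123] [ 9.06975353e-01  4.21183233e-01 -5.06082294e-04 -3.69140330e-04] [-0.00311979  0.70765481 -0.11052593  2.09773118  0.21105313  0.34755871
 -0.98740861] 0.05918988788686562
```

{"method": "servo_tool", "body": {
  "moves": [
    [[-0.02, -0.003, 0], [0, 0, -10], 70],
    [[-0.038, -0.003, 0], [0, 0, -20], 70],
    [[-0.038, -0.003, 0], [0, 0, -30], 70],
    [[-0.038, -0.003, -0.02], [0, 0, -40], 70],
    [[-0.038, -0.003, -0.05], [0, 0, -50], 70]
  ]
}}

```text
t: 23.45
tool_pos: [0.4465, -0.0148, 0.0725]
eef_rot: [1.0, -0.002, 0.002, 0.0]
contact_force: [-0.1, -1.0, 0.2]
gripper_width: 0.0616
grip_force: 0.0
```

```bash
python3 -c "
from h import *
s=env.get_state();print(s['tool_pos'],s['eef_rot'],s['joint_positions'],s['gripper_width'])
a=cams.camera('scene')
b=a[180:360,240:480]
cv2.imwrite('pics/c7.png',cv2.resize(b,None,fx=3,fy=3,interpolation=cv2.INTER_CUBIC))"
```

```text
[ 0.4464868  -0.0147569   0.07247473] [ 9.99996163e-01 -2.18213134e-03  1.70578856e-03  5.65898573e-05] [-0.0878793   0.7975814   0.02827817  2.2282496  -0.17522318  0.11430103
 -1.46925188] 0.061618774280584016
```

View pics/c7.png

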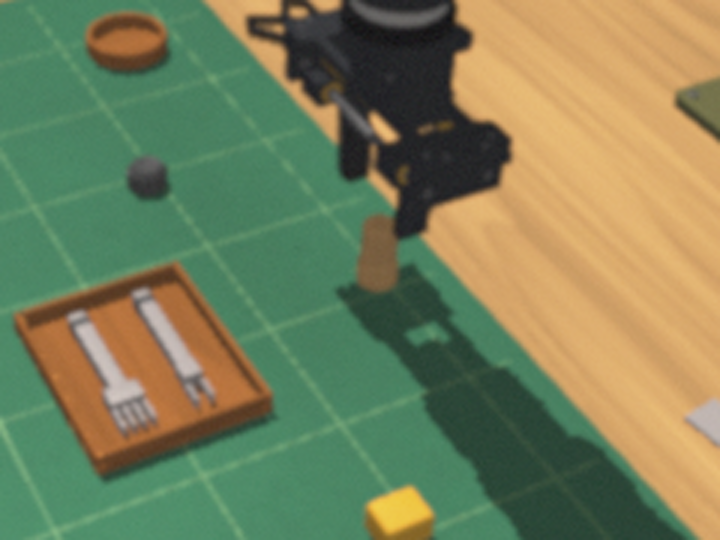

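Both irons lie flat and parallel in the tray. The slicker (crop 380,250) stands between the open fingers. Going down to grip it.

{"method": "servo_tool", "body": {
  "moves": [
    [[0, 0, -0.015], [0, 0, 0], 70],
    [[0, 0, -0.03], [0, 0, 0], 70],
    [[0, 0, -0.042], [0, 0, 0], 70],
    [[0, 0, -0.048], [0, 0, 0], 70],
    [[0, 0, -0.048], [0, 0, 0], 70]
  ]
}}

```text
t: 24.12
tool_pos: [0.4484, -0.0149, 0.027]
eef_rot: [1.0, 0.013, -0.004, -0.0]
contact_force: [-1.0, 0.6, 0.2]
gripper_width: 0.0619
grip_force: 0.0
```

{"method": "servo_tool", "body": {
  "moves": [
    [[0, 0, 0], [0, 0, 0], 15],
    [[0, 0, 0], [0, 0, 0], 15],
    [[0, 0, 0], [0, 0, 0], 15],
    [[0, 0, 0], [0, 0, 0], 15],
    [[0, 0, 0], [0, 0, 0], 15]
  ],
  "force": 15
}}

```text
t: 24.75
tool_pos: [0.4482, -0.0151, 0.0274]
eef_rot: [1.0, 0.012, -0.004, -0.0]
contact_force: [0.2, 0.1, 0.8]
gripper_width: 0.0252
grip_force: 15.0
```

{"method": "servo_tool", "body": {
  "moves": [
    [[0, 0, 0.03], [0, 0, 0], 15],
    [[0, 0, 0.08], [0, 0, 0], 15],
    [[0.02, -0.05, 0.08], [0, 0, 0], 15],
    [[0.03, -0.1, 0.08], [0, 0, 0], 15],
    [[0.04, -0.15, 0.08], [0, 0, 0], 15]
  ]
}}

```text
t: 25.38
tool_pos: [0.4884, -0.1661, 0.1074]
eef_rot: [1.0, 0.013, -0.004, -0.0]
contact_force: [0.4, -0.3, -0.4]
gripper_width: 0.0257
grip_force: 15.0
```

{"method": "servo_tool", "body": {
  "moves": [
    [[0, -0.05, 0], [0, 0, 0], 15],
    [[0, -0.1, 0], [0, 0, 0], 15],
    [[0, -0.15, 0], [0, 0, 0], 15],
    [[0, -0.2, 0], [0, 0, 0], 15],
    [[0, -0.211, 0], [0, 0, 0], 15]
  ]
}}

```text
t: 26.0
tool_pos: [0.4864, -0.3807, 0.1075]
eef_rot: [1.0, 0.009, -0.004, 0.002]
contact_force: [-0.1, 0.7, -0.6]
gripper_width: 0.0255
grip_force: 15.0
```

```bash
python3 -c "
from h import *
a=cams.camera('scene')
s=env.get_state();print(s['tool_pos'],s['eef_rot'],s['joint_positions'],s['gripper_width'])
b=a[100:270,190:400]
cv2.imwrite('pics/c8.png',cv2.resize(b,None,fx=3.5,fy=3.5,interpolation=cv2.INTER_CUBIC))"
```

```text
[ 0.48666986 -0.37988951  0.10727682] [ 0.99994198  0.00984073 -0.00418082  0.00131161] [ 0.36301366  0.89658204  0.41205054  1.70679528 -0.52625078  0.65533662
 -0.48845814] 0.02533767691308674
```

View pics/c8.png

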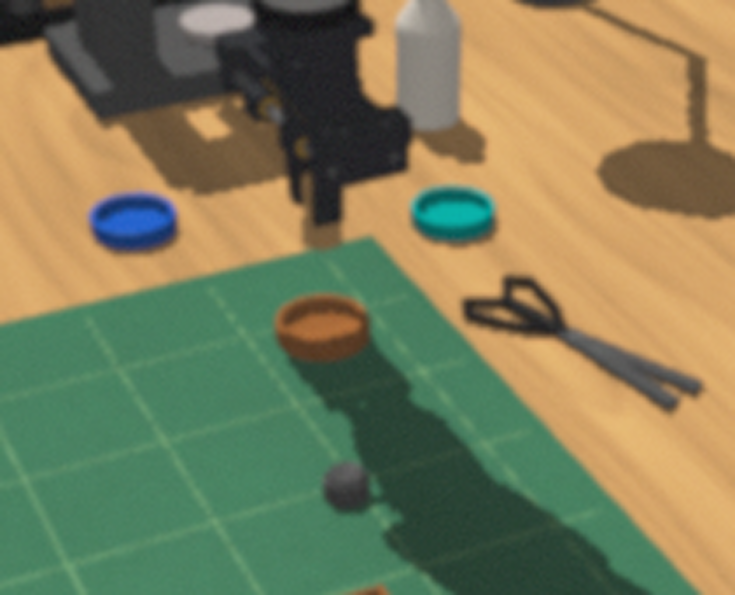

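The slicker is upright and centred above the brown cup (crop 323,327). The anvil is undisturbed. Lowering.

{"method": "servo_tool", "body": {
  "moves": [
    [[0, 0, -0.03], [0, 0, 0], 15],
    [[0, 0, -0.055], [0, 0, 0], 15],
    [[0, 0, -0.067], [0, 0, 0], 15],
    [[0, 0, -0.072], [0, 0, 0], 15],
    [[0, 0, -0.0742], [0, 0, 0], 15]
  ]
}}

```text
t: 26.68
tool_pos: [0.4885, -0.3759, 0.0334]
eef_rot: [1.0, 0.012, -0.004, 0.0]
contact_force: [-0.3, -0.2, -0.8]
gripper_width: 0.0252
grip_force: 15.0
```

{"method": "servo_tool", "body": {
  "moves": [
    [[0, 0, 0], [0, 0, 0], 15],
    [[0, 0, 0], [0, 0, 0], 35],
    [[0, 0, 0], [0, 0, 0], 45],
    [[0, 0, 0], [0, 0, 0], 45],
    [[0, 0, 0.02], [0, 0, 0], 45]
  ]
}}

```text
t: 27.3
tool_pos: [0.4872, -0.3752, 0.0526]
eef_rot: [1.0, 0.012, -0.005, -0.001]
contact_force: [-0.6, -0.1, 0.0]
gripper_width: 0.0395
grip_force: 0.0
```

{"method": "servo_tool", "body": {
  "moves": [
    [[0, 0, 0.06], [0, 0, 0], 45],
    [[0, 0, 0.12], [0, 0, 0], 45],
    [[-0.05, -0.02, 0.16], [0, 0, 0], 45],
    [[-0.1, -0.06, 0.16], [0, 0, 0], 45],
    [[-0.13, -0.06, 0.16], [0, 0, 0], 45]
  ]
}}

```text
t: 27.92
tool_pos: [0.3549, -0.4398, 0.2159]
eef_rot: [1.0, 0.009, -0.003, 0.003]
contact_force: [-0.1, 0.3, 0.2]
gripper_width: 0.0394
grip_force: 0.0
```

```bash
python3 - <<'E'
from fit import *
a=cams.camera('scene'); cams.camera('top')
s=env.get_state();print(s['t'],s['tool_pos'])
cv2.imwrite('pics/c9.png',cv2.resize(a[150:450,190:520],None,fx=2,fy=2,interpolation=cv2.INTER_CUBIC))
for n,g,z in(("slicker",(.487,-.376),.008),("ring_small",(.484,.353),.019),("wax",(.553,.192),.003),("anvil",(.55,-.189),.003)):
    r=measure(n,np.array(g),z,tol=.05); print(n,r and r[:3])
E
```

```text
28.025 [ 0.3526 -0.4379  0.2152]
slicker None
ring_small (array([0.4836, 0.3536]), np.float64(0.27863517969771556), {'top': 0.52, 'scene': 0.56})
wax (array([0.5528, 0.1905]), np.float64(4.846111812937991e-12), {'scene': 0.85})
anvil (array([ 0.5509, -0.1891]), np.float64(0.43011785747510006), {'top': 0.47, 'scene': 0.63})
```

View pics/c9.png

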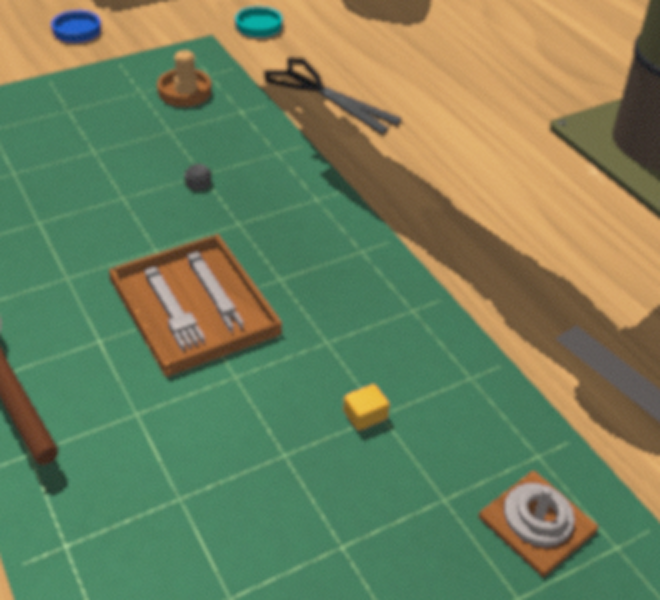

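Everything is in place: the slicker stands upright in the brown cup (185,75), both irons lie flat in the tray, and both rings are stacked on the post (540,512). The wax and anvil haven't moved. Handing in.

```bash
python3 -c "
from h import *
print(workorder.job_done())"
```

```text
the job is handed in; nothing more can be done
None
```

The job is handed in; no verdict came back. In the last picture both rings are stacked on the post, both irons lie flat and parallel in the tray, the slicker stands upright in the brown cup, and the wax block and anvil have not moved.

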